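Empty the drop-bottom box of baking weights

ROBOT

A 6-joint arm with a two-finger parallel gripper is mounted at the origin on the work surface. World frame = base frame: x ahead of the robot, y to its left, z up, the work surface at z = 0. Lengths are in mm, angles in rad, forces in N, time in s.
With the tool pointing down it reaches from about 350 to 975 mm from the base axis. Payload 7.1 kg.
Tool frame: the origin (TCP) lies at the very end of the fingers, on their centre line; the grasp point (between the pads) lies 19 mm behind it; z points along the fingers, y is the direction in which the jaws open and shut (so a half turn about z gives the same grasp; the last joint's range is limited). The gripper opens to 88 mm and grips with 3 to 60 N. Pads are 20 mm wide; open, the fingers measure 115 mm over their backs; the gripper's body (75 mm by 178 mm) begins 61 mm behind the grasp point.
Start: joints at [-1.211, 0.423, 1.63, -0, 1.089, -0.019], TCP at [231.145, -580.669, 222.675] pointing down, gripper open.
Joint ranges: [-3, 3], [-0.9, 2.11], [0.09, 2.58], [-1.31, 4.45], [0.11, 2.69], [-2.54, 2.54]. Speed limits (rad/s): [2.39, 2.39, 3.01, 3.14, 3.14, 3.14].

INTERFACE

Orientations are given as a rotation vector (axis times angle).
In Python, from workcell import readout, imaging, close_job gives the robot as it stands.
- The arm moves only by the tool carry_out, never from a script. Its argument "rows" is a list of rows, each a list of 3 entries, a list of its own where there are three numbers: the shift along the tool's x, y, z in m, then the turn, a rotation vector about the tool's x, y, z in rad, then the closure, from 0 (fully open) to 1 (shut). In form: [[[dx, dy, dz], [wx, wy, wz], hand], ...]. A call has 1 to 12 rows; each row shifts and turns the commanded pose from where the row before left it, along the tool's axes as they then stand; what a row does not reach is not made up. A row lasts 1/12 s, in which the tool goes at most 41.7 mm and 7.16 degrees, less where a joint would pass 70% of its speed; a pose out of reach is approached as far as the arm can. A call with a gripper value outside its range is refused whole. The fingers move at their own pace and stop on an object; the grip force is fixed at half the most. Time passes only in rows, so rows that do not move let the fingers close. It gives the time, the measured TCP pose, the force and the opening at its end, in the units of the state.
- readout.get_obs(): the state, without advancing time (a new reading comes with each control period).
- imaging.get_image(name): name is "scene" or "side" or "wrist"; returns the picture (480x640x3 uint8, red, green, blue); there is no depth.
- imaging.camera_params(name): a dict with "fx", "fy", "cx", "cy" (pixels), "rvec" (rotation vector, rad) and "tvec" (3), from world to camera coordinates, as OpenCV has them; the wrist camera has in their place "T_tool_cam" (4x4, takes a point from camera to tool coordinates, whose origin is the TCP and whose axes are the flange's). Camera axes: x right, y down, z forward; pixel columns grow to the right and rows downward; lengths in mm; the calibration is good to about 2 mm. A picture is of the moment at which its call begins: read the wrist's pose just before it. camera_params takes no time and is no camera call.
- close_job(): hands the job in, once; it reports no verdict.
The state is a dict: "t": time; "qpos": joint angles; "qvel": joint speeds; "joint_torque": joint torques, N m; "ee_pos": TCP position; "orientation": TCP orientation; "ft_force": force on the tool from outside, world axes, zero at the start; "moment": the same for the moment, N m; "width": finger opening in mm.
Only numpy, scipy, OpenCV 4.12 (cv2) and the standard library are available. Lean on these libraries where they do the work, as an engineer would, in place of code of your own. Each camera call takes 0.05 s, during which the arm holds its last target.

TASK

Push the lid of the drop-bottom box up and back past its balance point so that it stays open by itself. Then press the latch paddle under the wire guard gently, only until the floor drops, so that all five ceramic weights fall into the pan below. Leave the pan and everything else on the bench where they are, and force nothing.

Things in the scene. Friction and masses are not known exactly. Their poses are not given: they have to be found in the camera images.
- hopper: Stainless drop-bottom box on a dark stand fixed to the bench. Origin: on the bench top under the box's centre; its front (latch) looks along its -x, y to its left, z up. In this frame, mm: box x -45 to 45, y -54 to 54, z 130 to 200; legs at x +-36, y +-92, 160 high; feet rails x -90 to 80. The points below are fixed to it and share its axes
- lid_edge (a point): where the middle of the shut lid's front edge is, at its underside (hopper frame, mm: -115, 0, 200). Lid: flat steel plate 160 long, 114 wide, 4 thick, 0.22 kg. It overhangs the box front by 70 with free space under the outer 35, so a fingertip fits under its edge; shut, it also bars the way to the latch. This point does not move with the lid
- lid_hinge (a point): middle of the lid's hinge line (along y) on the box's rear top edge (hopper frame, mm: 45, 0, 200). The lid swings up about it, balances upright and, once past upright, falls back by itself onto a stop at 2.0 rad
- latch (a point): nominal centre of the upper part of the latch paddle's outer face (hopper frame, mm: -68, 0, 167). Aluminium rocker paddle, 44 wide, 4 thick, z 140 to 172, pivot along y at z 145. The real face stands up to 4 farther out or in (bracket set differently each time, not tracked: feel for it). Pushing its top inwards (+x) draws a hook out from under the floor's front lip
- latch_pivot (a point): nominal pivot of the paddle (hopper frame, mm: -66, 0, 145). Pushed at 22 above it, the paddle lets the floor go after 4 to 12 mm of travel (sooner the farther out it stands) and meets a hard stop after about 13: push only until the floor drops. The push takes about 5 N at first, 13 N near the stop; it springs back when left
- guard_edge (a point): middle of the outer bar of the level wire guard over the paddle (hopper frame, mm: -80, 0, 196). Guard of 5 mm bars, z 193 to 199, from the box out to x -80, y -38 to 38. A finger pointing straight down cannot reach the paddle: come under the guard from the front, fingers leaning 40 to 50 degrees from vertical, tips inwards (+x) and down
- lid (a joint): angle of the lid in rad: 0 shut, 1.57 upright, 2.0 leaning back on its stop
- floor (a joint): angle of the hinged floor of the box in rad: 0 shut and latched, grows as the floor swings down about its rear edge (x 43, z 128 in the hopper's frame), 1.25 fully open
- pan: open stainless catch pan, 180 (x) by 150 (y) by 28 high, walls 3 mm, standing loose on the bench between the stand's legs under the box; origin at the centre of its underside. It needs no handling
- weight0: white ceramic baking weight, a square tablet with rounded edges, 19 by 19 by 14 mm tall, 13 g, starts on the closed floor inside the box; origin at the centre of its underside
- weight1: white ceramic baking weight, a square tablet with rounded edges, 19 by 19 by 14 mm tall, 13 g, starts on the closed floor inside the box; origin at the centre of its underside
- weight2: white ceramic baking weight, a square tablet with rounded edges, 19 by 19 by 14 mm tall, 13 g, starts on the closed floor inside the box; origin at the centre of its underside
- weight3: white ceramic baking weight, a square tablet with rounded edges, 19 by 19 by 14 mm tall, 13 g, starts on the closed floor inside the box; origin at the centre of its underside
- weight4: white ceramic baking weight, a square tablet with rounded edges, 19 by 19 by 14 mm tall, 13 g, starts on the closed floor inside the box; origin at the centre of its underside
- beaker: open stainless beaker, 66 mm across, 85 mm tall, stands to the left of the stand; leave alone. Origin at the centre of its underside
- jar: clear jar with black cap, 60 mm across, 85 mm tall, stands to the right of the stand; leave alone. Origin at the centre of its underside
- dish: white ceramic bowl, 90 mm across, 35 mm tall, on the bench in front and to the right of the stand; leave alone. Origin at the centre of its underside
- spatula: spatula with black handle, 260 mm long, lies flat in front and to the left of the stand; leave alone. Origin at the middle of its length, underside
- bottle: white plastic bottle, 60 mm across, 170 mm tall, far left behind the stand; leave alone. Origin at the centre of its underside
- mug: white mug, 80 mm across, 95 mm tall, far right behind the stand; leave alone. Origin at the centre of its underside
- wrench: steel spanner, 170 mm long, lies flat behind the stand; leave alone. Origin at the middle of its length, underside
Not all that is in view belongs to the job. Leave any turquoise or yellow look-alike of the pan alone.

How it is judged:
By the outcome, as a careful person would: the job done as asked, in the order asked, and still so for the second after the job is handed in, with the robot touching nothing.
It also fails if it takes over 54 s, if anything falls off the work surface, if the arm or the gripper's body presses on something with over 40 N, if the wrist force passes 120 N, or if a joint passes its speed limit or range.

## Working session

There is one attempt and no reset: what is moved stays moved. The work goes in short steps, Python scripts to look and compute and a tool call to move; the robot and the scene stay as the last step left them, time stands still between calls to the robot, and variables do not carry over. Pictures are saved under pics/ and viewed, and the job is handed in when it is done.

Besides the shell and the picture viewer there is one more tool, called after "Request:" as name(argument=value, ...) on one line, values as JSON. carry_out: Moves the arm, as the interface text tells. Its arguments: {"type":"object","properties":{"rows":{"type":"array","items":{"type":"array"}}},"required":["rows"]}

```bash
ls; mkdir -p pics; python3 - <<'E'
from workcell import readout, imaging
import cv2
print(readout.get_obs())
for n in ("scene","side","wrist"):
    im=imaging.get_image(n); cv2.imwrite(f"pics/{n}0.png",im[:,:,::-1]); print(n,imaging.camera_params(n))
E
```

```text
pics
{'t': 0.0, 'qpos': array([-1.21097714e+00,  4.23847387e-01,  1.63069026e+00, -1.07740592e-05,
        1.08857236e+00, -1.89988540e-02]), 'qvel': array([-2.18367491e-04,  1.70865571e-04, -2.26280032e-04, -8.46028642e-04,
        2.04737668e-04, -7.13476639e-05]), 'joint_torque': array([ 1.32330510e-04, -5.44628334e+01, -2.73661208e+01,  6.42985781e-02,
        2.27952772e-02, -1.17882505e-04]), 'ee_pos': array([ 230.96657596, -580.1637091 ,  221.89749737]), 'orientation': array([-3.08393884e+00, -5.91220882e-01,  4.18773887e-04]), 'ft_force': array([-0.69762169, -0.32945861, -0.64107781]), 'moment': array([-0.02258354,  0.0505256 , -0.00081393]), 'width': 87.56253978074689}
scene {'fx': 436.1320284405175, 'fy': 436.1320284405175, 'cx': 321.83268521297464, 'cy': 231.5459329530121, 'rvec': array([ 2.08212484,  0.82899837, -0.39422256]), 'tvec': array([-394.09050229,  -80.96572032, 1259.79490317])}
side {'fx': 448.2544198317614, 'fy': 448.2544198317614, 'cx': 320.45027654159964, 'cy': 231.3317409715029, 'rvec': array([ 0.41522528, -2.78765014,  1.15196624]), 'tvec': array([ 524.06487452,  193.8775983 , 1181.18633429])}
wrist {'fx': 353.28179564944213, 'fy': 353.28179564944213, 'cx': 324.92832273153135, 'cy': 238.68181865671164, 'T_tool_cam': array([[-2.99655778e-04, -9.53359841e-01, -3.01835923e-01,
         8.30638630e+01],
       [ 9.99999518e-01, -3.37830561e-06, -9.82106070e-04,
        -3.47094880e-02],
       [ 9.35280792e-04, -3.01836072e-01,  9.53359382e-01,
        -1.62748125e+02],
       [ 0.00000000e+00,  0.00000000e+00,  0.00000000e+00,
         1.00000000e+00]])}
```

View pics/scene0.png

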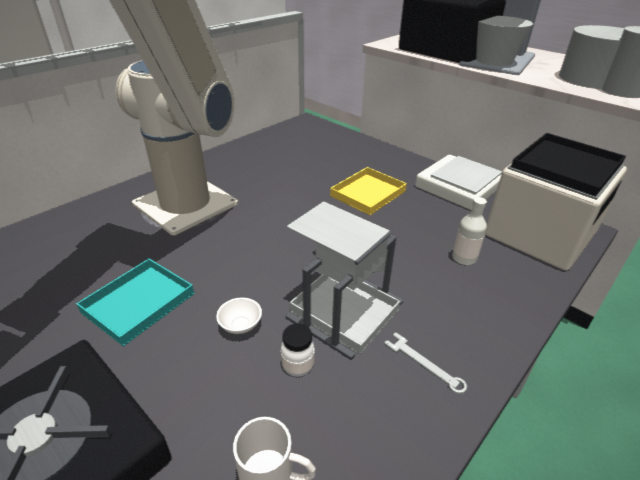

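View pics/side0.png

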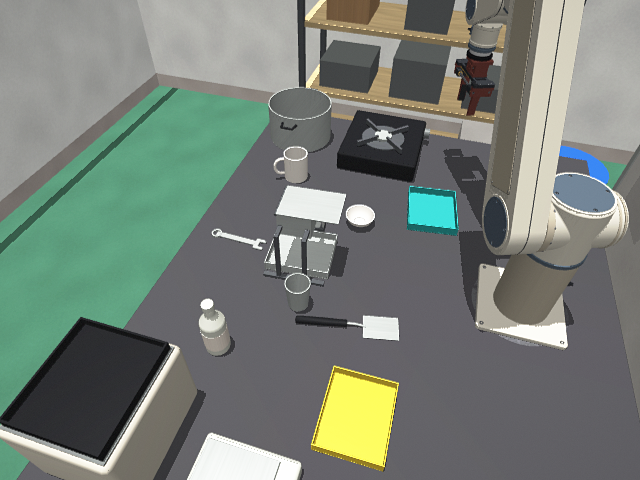

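View pics/wrist0.png

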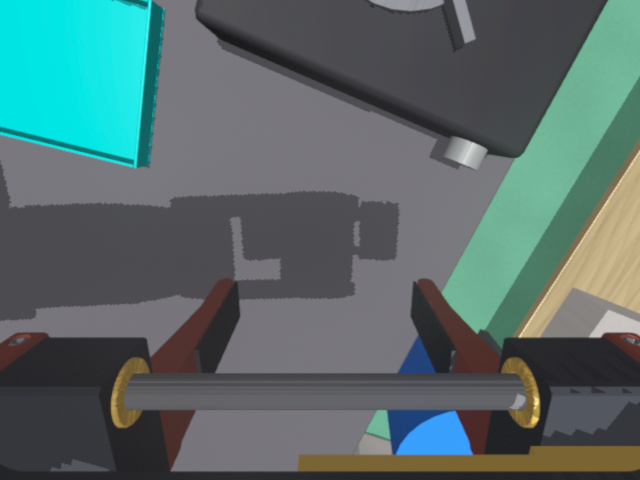

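The scene view shows the stand at about (345,270). Its grey lid has corners near (289,224), (325,204), (389,235) and (352,258). In the side view the lid is at about (311,204). The turquoise tray at (136,299) and the yellow tray at (368,189) are look-alikes. Next I measure the lid in both views.

```bash
cat > h.py <<'E'
import numpy as np, cv2
from workcell import readout, imaging
from scipy.spatial.transform import Rotation as R
def ray(n,uv):
    p=imaging.camera_params(n); Rm=cv2.Rodrigues(p['rvec'])[0]; t=np.array(p['tvec'])
    d=Rm.T@np.array([(uv[0]-p['cx'])/p['fx'],(uv[1]-p['cy'])/p['fy'],1]); return -Rm.T@t,d
def onz(n,uv,z):
    o,d=ray(n,uv); return o+d*(z-o[2])/d[2]
def tri(a,b):
    A=np.zeros((3,3));r=np.zeros(3);L=[]
    for n,uv in (a,b):
        o,d=ray(n,uv); d=d/np.linalg.norm(d);P=np.eye(3)-np.outer(d,d);A+=P;r+=P@o;L.append((P,o))
    x=np.linalg.solve(A,r); return x,[np.linalg.norm(P@(x-o)) for P,o in L]
def proj(n,X):
    p=imaging.camera_params(n); return cv2.projectPoints(np.array(X,float).reshape(-1,3),p['rvec'],p['tvec'],np.array([[p['fx'],0,p['cx']],[0,p['fy'],p['cy']],[0,0,1.]]),None)[0][:,0]
E
python3 - <<'E'
from h import *
for n,(x0,y0,x1,y1) in dict(scene=(270,190,420,380),side=(205,175,385,320)).items():
    im=cv2.imread(f"pics/{n}0.png")[y0:y1,x0:x1]
    cv2.imwrite(f"pics/{n}0c.png",cv2.resize(im,None,fx=4 if n=="side" else 3,fy=4 if n=="side" else 3,interpolation=cv2.INTER_CUBIC))
S=cv2.imread("pics/scene0.png"); D=cv2.imread("pics/side0.png")
print(S[230,340],S[265,345],D[204,311],D[230,300])
for n,im,c in (("scene",S,(340,230)),("side",D,(311,204))):
    m=np.zeros((482,642),np.uint8); a=im.copy()
    cv2.floodFill(a,m,c,0,(4,)*3,(4,)*3,cv2.FLOODFILL_MASK_ONLY|(255<<8))
    m=m[1:-1,1:-1]; print(n,(m>0).sum())
    cs=max(cv2.findContours(m,0,1)[0],key=cv2.contourArea)
    print(cv2.approxPolyDP(cs,4,True)[:,0].tolist())
    q=cv2.approxPolyDP(cs,4,True)[:,0]
    for p in q: print(p,onz(n,p,204))
E
```

```text
[224 228 225] [98 99 97] [234 237 234] [109 112 109]
scene 2802
[[289, 225], [353, 258], [386, 232], [325, 203]]
[289 225] [499.04732557 -54.9215543  204.        ]
[353 258] [650.03482694 -44.8877483  204.        ]
[386 232] [646.33945969  57.07875617 204.        ]
[325 203] [496.0845616   50.26782126 204.        ]
side 1756
[[277, 209], [336, 222], [344, 195], [288, 187]]
[277 209] [650.22975781  46.90146441 204.        ]
[336 222] [495.96352779  47.76444665 204.        ]
[344 195] [502.63673665 -56.49392391 204.        ]
[288 187] [652.79659356 -43.09850466 204.        ]
```

View pics/scene0c.png

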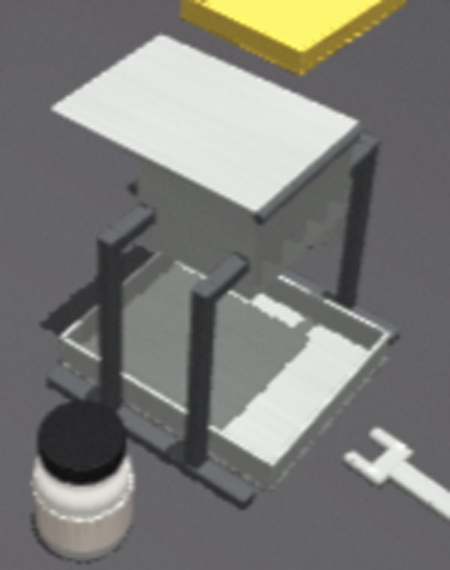

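View pics/side0c.png

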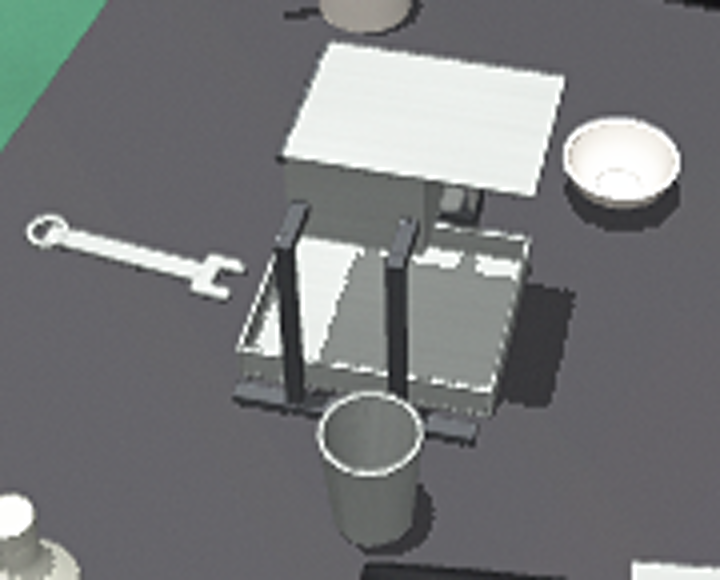

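Close crops confirm the choice: in the scene crop the lid overhangs on the robot side, with the hinge bar at the rear right. In the side crop the latch and guard can be seen under the overhang at about (458,203), i.e. (319,226) in the full picture. Next I refine the corners.

```bash
python3 - <<'E'
from h import *
sc=np.array([(52,107),(162,35),(358,122),(256,213)])/3+[270,190]-0.3
sd=np.array([(565,75),(535,195),(285,157),(330,42)])/4+[205,175]-0.3
P=[]
for a,b in zip(sc,sd):
    x,e=tri(("scene",a),("side",b)); P.append(x); print(x.round(1),np.round(e,1),onz("scene",a,204).round(1),onz("side",b,204).round(1))
P=np.array(P); M=np.array([[-115,-57],[-115,57],[45,57],[45,-57]],float)
A=np.c_[M,]; m=P[:,:2]
U,_,Vt=np.linalg.svd((M-M.mean(0)).T@(m-m.mean(0))); Rr=(U@Vt).T; t=m.mean(0)-Rr@M.mean(0)
print("hopper xy",t,"yaw",np.arctan2(Rr[1,0],Rr[0,0]),"resid",(M@Rr.T+t-m).round(1).tolist())
o=readout.get_obs(); print(R.from_rotvec(o['orientation']).as_matrix().round(3))
E
```

```text
[499.1 -60.7 206.5] [0.5 0.5] [497.2 -58.4 204. ] [499.3 -64.1 204. ]
[489.5  52.2 204.6] [0.9 0.9] [490.   52.9 204. ] [488.9  50.9 204. ]
[646.8  65.1 204. ] [0.6 0.6] [647.4  65.3 204. ] [646.3  64.8 204. ]
[657.3 -48.7 204.6] [0.3 0.3] [657.2 -48.  204. ] [657.3 -49.5 204. ]
hopper xy [608.06390807   4.85448913] yaw 0.0822947110265801 resid [[-1.0, -0.7], [-0.7, 0.0], [1.4, 0.2], [0.3, 0.4]]
[[ 0.929  0.37  -0.   ]
 [ 0.37  -0.929  0.001]
 [ 0.    -0.001 -1.   ]]
```

```bash
cat >> h.py <<'E'
H0=np.array([608.1,4.9,0]);PSI=.082
RH=R.from_euler('z',PSI).as_matrix()
def hw(p): return H0+RH@np.array(p,float)
def wh(p): return RH.T@(np.array(p,float)-H0)
def Rt(phi):
    f=RH[:,0];k=np.array([0,0,1.]);z=np.sin(phi)*f-np.cos(phi)*k;x=np.cos(phi)*f+np.sin(phi)*k
    return np.c_[x,np.cross(z,x),z]
HT=10. # half thickness of tip along tool x
def st():
    o=readout.get_obs();Rm=R.from_rotvec(o['orientation']).as_matrix();p=o['ee_pos']
    print('t %.2f'%o['t'],'hop TCP',wh(p).round(1),'corner',wh(p+HT*Rm[:,0]).round(1),'lean deg',np.degrees(np.arccos(-Rm[2,2])).round(1),'F hop',(RH.T@o['ft_force']).round(2),'w',round(o['width'],1),'q',o['qpos'].round(2))
    return o,p,Rm
E
python3 - <<'E'
from h import *
o,p,Rm=st()
print("shift tool mm",Rm.T@(hw([-140,0,300])-p)); print("turn",R.from_matrix(Rm.T@Rt(np.radians(50))).as_rotvec())
for n,c in (("dish",(240,316)),("jar",(298,350)),("mug",(265,450))): print(n,onz("scene",c,20).round())
E
```

```text
t 0.15 hop TCP [-423.8 -552.3  222.1] corner [-414.2 -549.4  222.1] lean deg 0.1 F hop [-0.07  0.48  0.19] w 87.6 q [-1.21  0.42  1.63  0.    1.09 -0.02]
shift tool mm [ 432.88705999 -445.30635362  -77.3794072 ]
turn [-0.13051182  0.86621626  0.27716554]
dish [ 470. -172.   20.]
jar [ 616. -150.   20.]
mug [ 714. -318.   20.]
```

Request:
carry_out(rows=[[[0.018,-0.0185,-0.0065],[0,0,0],1],[[0.018,-0.0185,-0.0065],[0,0,0],1],[[0.018,-0.0185,-0.0065],[0,0,0],1],[[0.018,-0.0185,-0.0065],[0,0,0],1],[[0.018,-0.0185,-0.0065],[0,0,0],1],[[0.018,-0.0185,-0.0065],[0,0,0],1],[[0.018,-0.0185,-0.0065],[0,0,0],1],[[0.018,-0.0185,-0.0065],[0,0,0],1],[[0.018,-0.0185,-0.0065],[0,0,0],1],[[0.018,-0.0185,-0.0065],[0,0,0],1],[[0.018,-0.0185,-0.0065],[0,0,0],1],[[0.018,-0.0185,-0.0065],[0,0,0],1]])

```text
t: 1.15
ee_pos: [349.8, -293.2, 300.9]
orientation: [-3.085, -0.591, 0.0]
ft_force: [-0.3, -0.2, -1.2]
width: 11.2
```

Request:
carry_out(rows=[[[0.018,-0.0185,0],[0,0,0],1],[[0.018,-0.0185,0],[0,0,0],1],[[0.018,-0.0185,0],[0,0,0],1],[[0.018,-0.0185,0],[0,0,0],1],[[0.018,-0.0185,0],[0,0,0],1],[[0.018,-0.0185,0],[0,0,0],1],[[0.018,-0.0185,0],[0,0,0],1],[[0.018,-0.0185,0],[0,0,0],1],[[0.018,-0.0185,0],[0,0,0],1],[[0.018,-0.0185,0],[0,0,0],1],[[0.018,-0.0185,0],[0,0,0],1],[[0.018,-0.0185,0],[0,0,0],1]])

```text
t: 2.15
ee_pos: [468.4, -7.1, 300.6]
orientation: [-3.085, -0.592, 0.0]
ft_force: [0.7, -0.2, -0.8]
width: 0.2
```

```bash
python3 - <<'E'
from h import *
o,p,Rm=st()
print("shift tool mm",Rm.T@(hw([-140,0,300])-p)); print("turn",R.from_matrix(Rm.T@Rt(np.radians(50))).as_rotvec())
E
```

```text
t 2.15 hop TCP [-140.2   -0.5  300.6] corner [-130.6    2.4  300.6] lean deg 0.0 F hop [ 0.65 -0.22 -0.84] w 0.2 q [-0.04  0.1   1.88 -0.    1.16  1.15]
shift tool mm [ 0.30585307 -0.43406982  0.59497151]
turn [-0.12955416  0.86627889  0.27773423]
```

Request:
carry_out(rows=[[[0,0,0],[-0.0162,0.1083,0.0347],1],[[0,0,0],[-0.0162,0.1083,0.0347],1],[[0,0,0],[-0.0162,0.1083,0.0347],1],[[0,0,0],[-0.0162,0.1083,0.0347],1],[[0,0,0],[-0.0162,0.1083,0.0347],1],[[0,0,0],[-0.0162,0.1083,0.0347],1],[[0,0,0],[-0.0162,0.1083,0.0347],1],[[0,0,0],[-0.0162,0.1083,0.0347],1],[[0,0,0],[0,0,0],1]])

```text
t: 2.9
ee_pos: [468.7, -0.6, 300.4]
orientation: [-2.858, -0.193, -1.157]
ft_force: [-0.2, 0.3, -0.7]
width: 0.6
```

```bash
python3 - <<'E'
from h import *
o,p,Rm=st()
print(Rm.round(3),Rt(np.radians(50)).round(3))
for n in("wrist","scene","side"): cv2.imwrite(f"pics/{n}1.png",imaging.get_image(n)[:,:,::-1])
def go(c): # shift tool mm for corner at hopper point c
    return (Rm.T@(hw(c)-(p+HT*Rm[:,0]))).round(1)
print(go([-165,0,200]),go([-103,0,184]))
E
```

```text
t 2.90 hop TCP [-139.4    5.9  300.4] corner [-132.2    6.3  307.4] lean deg 44.1 F hop [-0.19  0.31 -0.73] w 0.6 q [-0.16 -0.17  2.36  0.81  0.29  0.57]
[[ 0.712  0.135  0.689]
 [ 0.096 -0.991  0.095]
 [ 0.696 -0.002 -0.718]] [[ 0.641  0.082  0.763]
 [ 0.053 -0.997  0.063]
 [ 0.766 -0.    -0.643]]
[-98.5   4.7  54.1] [-65.1   8.1 108.7]
```

View pics/wrist1.png

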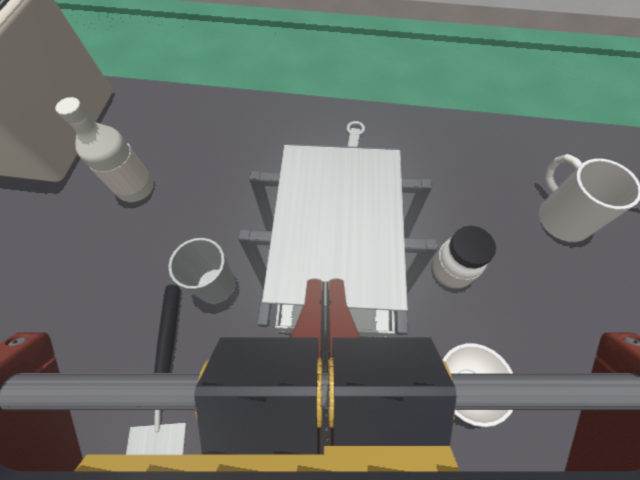

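View pics/side1.png

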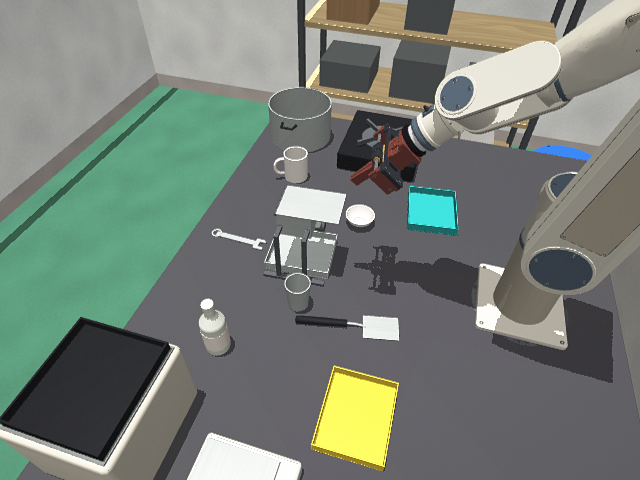

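The wrist view shows the lid at (337,225) and the fingertips at (325,285), roughly centred on it. From the readings, the wrist is close to straight, with joint 5 at 0.29. Going lower should pass it to the flipped branch, so I work out the moves in smaller steps.

```bash
cat >> h.py <<'E'
def plan(c,lean,Rm,p,n):
    T=Rt(np.radians(lean)); w=R.from_matrix(Rm.T@T).as_rotvec(); tgt=hw(c)-HT*T[:,0]
    # rows: shift in tool axes at row start
    Rc=Rm.copy();out=[]
    for i in range(n):
        out.append((Rc.T@(tgt-p)/n/1000).round(4).tolist()); Rc=Rc@R.from_rotvec(w/n).as_matrix()
    print('turn/row',(w/n).round(4).tolist()); [print(r) for r in out]
E
python3 - <<'E'
from h import *
o,p,Rm=st(); plan([-138,0,240],48,Rm,p,6)
E
```

```text
t 3.05 hop TCP [-137.1    5.1  302.3] corner [-129.9    5.5  309.3] lean deg 44.1 F hop [-0.02  0.49  0.63] w 0.2 q [-0.16 -0.16  2.35  0.79  0.29  0.58]
turn/row [-0.0064, 0.0114, 0.0066]
[-0.009, 0.0008, 0.0074]
[-0.0091, 0.0008, 0.0073]
[-0.0092, 0.0008, 0.0072]
[-0.0093, 0.0008, 0.0071]
[-0.0093, 0.0008, 0.007]
[-0.0094, 0.0008, 0.0069]
```

Request:
carry_out(rows=[[[-0.009,0.0008,0.0073],[-0.0064,0.0114,0.0066],1],[[-0.009,0.0008,0.0073],[-0.0064,0.0114,0.0066],1],[[-0.009,0.0008,0.0073],[-0.0064,0.0114,0.0066],1],[[-0.009,0.0008,0.0073],[-0.0064,0.0114,0.0066],1],[[-0.009,0.0008,0.0073],[-0.0064,0.0114,0.0066],1],[[-0.009,0.0008,0.0073],[-0.0064,0.0114,0.0066],1],[[0,0,0],[0,0,0],1],[[0,0,0],[0,0,0],1]])

```text
t: 3.72
ee_pos: [468.0, -1.2, 254.2]
orientation: [-2.831, -0.147, -1.232]
ft_force: [0.3, -0.6, 0.2]
width: 0.3
```

```bash
python3 - <<'E'
from h import *
o,p,Rm=st(); plan([-138,0,190],48,Rm,p,6)
E
```

```text
t 3.72 hop TCP [-140.2    5.4  254.2] corner [-133.4    5.5  261.5] lean deg 47.1 F hop [ 0.28 -0.65  0.17] w 0.3 q [-0.16 -0.05  2.45  1.86  0.21 -0.47]
turn/row [-0.004, 0.0027, 0.0018]
[-0.0093, 0.001, 0.0076]
[-0.0093, 0.001, 0.0075]
[-0.0093, 0.0009, 0.0075]
[-0.0093, 0.0009, 0.0075]
[-0.0093, 0.0009, 0.0075]
[-0.0094, 0.0009, 0.0075]
```

The wrist is flipping as predicted, with joint 4 now at 1.86.

Request:
carry_out(rows=[[[-0.0093,0.001,0.0075],[-0.004,0.0027,0.0018],1],[[-0.0093,0.001,0.0075],[-0.004,0.0027,0.0018],1],[[-0.0093,0.001,0.0075],[-0.004,0.0027,0.0018],1],[[-0.0093,0.001,0.0075],[-0.004,0.0027,0.0018],1],[[-0.0093,0.001,0.0075],[-0.004,0.0027,0.0018],1],[[-0.0093,0.001,0.0075],[-0.004,0.0027,0.0018],1],[[0,0,0],[0,0,0],1],[[0,0,0],[0,0,0],1]])

```text
t: 4.38
ee_pos: [464.1, -5.9, 186.2]
orientation: [-2.834, -0.119, -1.26]
ft_force: [-0.6, 0.2, 0.2]
width: 0.4
```

```bash
python3 - <<'E'
from h import *
o,p,Rm=st(); plan([-135,0,186],50,Rm,p,5)
E
```

```text
t 4.38 hop TCP [-144.4    1.   186.2] corner [-137.7    1.   193.6] lean deg 47.9 F hop [-0.56  0.21  0.16] w 0.4 q [-0.16  0.18  2.52  2.68  0.43 -1.31]
turn/row [-0.001, 0.0072, 0.0]
[-0.0008, 0.0002, 0.0015]
[-0.0008, 0.0002, 0.0015]
[-0.0008, 0.0002, 0.0015]
[-0.0008, 0.0002, 0.0015]
[-0.0008, 0.0002, 0.0015]
```

```bash
python3 - <<'E'
from h import *
o,p,Rm=st(); plan([-104,0,183],50,Rm,p,6)
for n,(x0,y0,x1,y1) in dict(side=(260,150,420,270),scene=(200,150,400,300)).items():
    im=imaging.get_image(n)[y0:y1,x0:x1,::-1]; cv2.imwrite(f"pics/{n}2c.png",cv2.resize(im,None,fx=4,fy=4,interpolation=cv2.INTER_CUBIC))
print(proj("side",p),proj("side",p+HT*Rm[:,0]),proj("side",p-HT*Rm[:,0]))
E
```

```text
t 4.38 hop TCP [-144.4    1.   186.2] corner [-137.7    1.   193.6] lean deg 47.9 F hop [-0.56  0.21  0.16] w 0.4 q [-0.16  0.18  2.52  2.68  0.43 -1.31]
turn/row [-0.0008, 0.006, 0.0]
[0.0025, 0.0002, 0.0054]
[0.0024, 0.0002, 0.0054]
[0.0024, 0.0002, 0.0054]
[0.0024, 0.0002, 0.0055]
[0.0023, 0.0002, 0.0055]
[0.0023, 0.0002, 0.0055]
[[353.33931748 215.66568245]] [[350.92476629 213.1326362 ]] [[355.73548761 218.17944557]]
```

View pics/side2c.png

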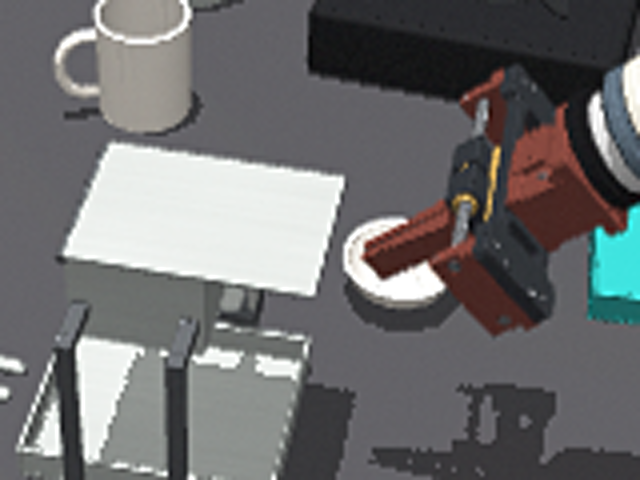

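View pics/scene2c.png

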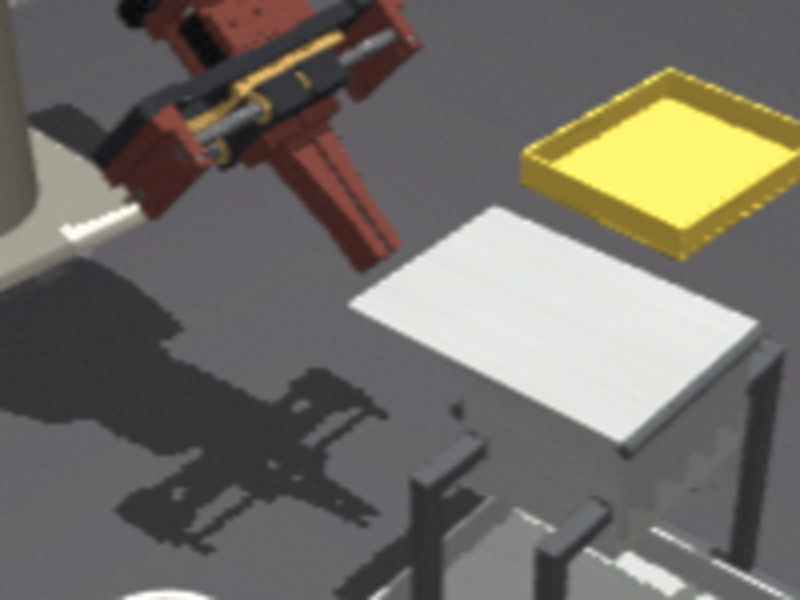

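Side crop: the tip corners are at about (351,212) and (354,219), which agrees with the model (20 mm pads). The tip is below and in front of the lid edge, so I go in under it.

Request:
carry_out(rows=[[[0.002,0.0002,0.0056],[0,0.005,0],1],[[0.002,0.0002,0.0056],[0,0.005,0],1],[[0.002,0.0002,0.0056],[0,0.005,0],1],[[0.002,0.0002,0.0056],[0,0.005,0],1],[[0.002,0.0002,0.0056],[0,0.005,0],1],[[0.002,0.0002,0.0056],[0,0.005,0],1],[[0,0,0],[0,0,0],1]])

```text
t: 5.07
ee_pos: [497.7, -5.0, 172.5]
orientation: [-2.816, -0.117, -1.304]
ft_force: [-0.6, 0.9, 0.2]
width: 0.2
```

```bash
python3 - <<'E'
from h import *
o,p,Rm=st()
lean=np.degrees(np.arccos(-Rm[2,2])); a=np.radians(lean)
def corner(th,s=15):
    t=np.radians(th)
    if th<=90-lean: # edge on flank
        e=160*np.array([-np.cos(t),np.sin(t)]); c=e-s*np.array([-np.sin(a),np.cos(a)])
    else: c=(160-s)*np.array([-np.cos(t),np.sin(t)])
    return c+[45,200]
prev=wh(p+HT*Rm[:,0]); Rloc=Rt(a)
for th in (0,10,20,30,40,50,60,70,80,90,100,108):
    c=corner(th); q=np.array([c[0],prev[1],c[1]]); d=RH@(q-prev); print(th,q.round(1),(Rm.T@d).round(1)); prev=q
E
```

```text
t 5.07 hop TCP [-110.8   -0.9  172.5] corner [-104.4   -0.9  180.2] lean deg 49.7 F hop [-0.53  0.96  0.16] w 0.2 q [-0.14  0.29  2.48  2.78  0.51 -1.4 ]
0 [-103.6   -0.9  190.3] [ 8.3 -0.  -5.9]
10 [-101.1   -0.9  218.1] [ 22.8  -0.  -16.1]
20 [-93.9  -0.9 245. ] [ 25.2  -0.  -11.9]
30 [-82.1  -0.9 270.3] [26.9 -0.  -7.4]
40 [-66.1  -0.9 293.1] [27.8  0.  -2.6]
50 [-48.2  -0.9 311.1] [25.3  0.   2.1]
60 [-27.5  -0.9 325.6] [24.4  0.   6.4]
70 [ -4.6  -0.9 336.3] [23.   0.  10.6]
80 [ 19.8  -0.9 342.8] [20.8  0.  14.4]
90 [ 45.   -0.9 345. ] [18.   0.  17.8]
100 [ 70.2  -0.9 342.8] [14.6  0.  20.6]
108 [ 89.8  -0.9 337.9] [ 9.   0.  18.1]
```

```bash
cat > lift.py <<'E'
from h import *
import sys
o,p,Rm=st()
lean0=np.degrees(np.arccos(-Rm[2,2]))
def corner(th,lean,s=15):
    t=np.radians(th);a=np.radians(lean)
    if th<=90-lean: c=160*np.array([-np.cos(t),np.sin(t)])-s*np.array([-np.sin(a),np.cos(a)])
    else: c=(160-s)*np.array([-np.cos(t),np.sin(t)])
    return c+[45,200]
th0,th1,l1,n=map(float,sys.argv[1:5]);n=int(n)
cur=wh(p)[[0,2]]; l=lean0
for i in range(n):
    th=th0+(th1-th0)*(i+1)/n; ln=lean0+(l1-lean0)*(i+1)/n
    b=np.radians(ln); tcp=corner(th,ln)-HT*np.array([np.cos(b),np.sin(b)])
    a=np.radians(l); d=tcp-cur
    print(round(th),[[round((d@[np.cos(a),np.sin(a)])/1000,4),0,round((d@[np.sin(a),-np.cos(a)])/1000,4)],[0,round(np.radians(ln-l),4),0],1])
    cur=tcp;l=ln
E
python3 lift.py -4 44 62 12
```

```text
t 5.07 hop TCP [-110.8   -0.9  172.5] corner [-104.4   -0.9  180.2] lean deg 49.7 F hop [-0.53  0.96  0.16] w 0.2 q [-0.14  0.29  2.48  2.78  0.51 -1.4 ]
0 [[np.float64(0.0085), 0, np.float64(-0.0058)], [0, np.float64(0.0179), 0], 1]
4 [[np.float64(0.0092), 0, np.float64(-0.0066)], [0, np.float64(0.0179), 0], 1]
8 [[np.float64(0.0097), 0, np.float64(-0.0058)], [0, np.float64(0.0179), 0], 1]
12 [[np.float64(0.0102), 0, np.float64(-0.0049)], [0, np.float64(0.0179), 0], 1]
16 [[np.float64(0.0106), 0, np.float64(-0.004)], [0, np.float64(0.0179), 0], 1]
20 [[np.float64(0.0109), 0, np.float64(-0.0031)], [0, np.float64(0.0179), 0], 1]
24 [[np.float64(0.0112), 0, np.float64(-0.0022)], [0, np.float64(0.0179), 0], 1]
28 [[np.float64(0.0114), 0, np.float64(-0.0012)], [0, np.float64(0.0179), 0], 1]
32 [[np.float64(0.0112), 0, np.float64(-0.0002)], [0, np.float64(0.0179), 0], 1]
36 [[np.float64(0.0101), 0, np.float64(0.0007)], [0, np.float64(0.0179), 0], 1]
40 [[np.float64(0.01), 0, np.float64(0.0016)], [0, np.float64(0.0179), 0], 1]
44 [[np.float64(0.0099), 0, np.float64(0.0025)], [0, np.float64(0.0179), 0], 1]
```

First half of the lift. I check the force along the way.

Request:
carry_out(rows=[[[0.0085,0,-0.0058],[0,0.018,0],1],[[0.0092,0,-0.0066],[0,0.018,0],1],[[0.0097,0,-0.0058],[0,0.018,0],1],[[0.0102,0,-0.0049],[0,0.018,0],1],[[0,0,0],[0,0,0],1]])

```text
t: 5.48
ee_pos: [502.3, -4.7, 218.8]
orientation: [-2.763, -0.115, -1.408]
ft_force: [-1.1, -0.1, -0.9]
width: 0.4
```

```bash
python3 lift.py 10 58 66 12; python3 - <<'E'
from h import *
for n,(x0,y0,x1,y1) in dict(side=(240,130,400,250)).items():
    im=imaging.get_image(n)[y0:y1,x0:x1,::-1]; cv2.imwrite(f"pics/{n}3c.png",cv2.resize(im,None,fx=4,fy=4,interpolation=cv2.INTER_CUBIC))
E
```

```text
t 5.48 hop TCP [-106.3   -0.9  218.8] corner [-100.4   -0.9  226.8] lean deg 54.0 F hop [-1.06 -0.03 -0.9 ] w 0.4 q [-0.15  0.18  2.49  2.73  0.49 -1.34]
14 [[np.float64(0.0041), 0, np.float64(0.0002)], [0, np.float64(0.0174), 0], 1]
18 [[np.float64(0.0108), 0, np.float64(-0.0035)], [0, np.float64(0.0174), 0], 1]
22 [[np.float64(0.0111), 0, np.float64(-0.0025)], [0, np.float64(0.0174), 0], 1]
26 [[np.float64(0.0113), 0, np.float64(-0.0016)], [0, np.float64(0.0174), 0], 1]
30 [[np.float64(0.0114), 0, np.float64(-0.0006)], [0, np.float64(0.0174), 0], 1]
34 [[np.float64(0.0104), 0, np.float64(0.0004)], [0, np.float64(0.0174), 0], 1]
38 [[np.float64(0.0101), 0, np.float64(0.0012)], [0, np.float64(0.0174), 0], 1]
42 [[np.float64(0.0099), 0, np.float64(0.0021)], [0, np.float64(0.0174), 0], 1]
46 [[np.float64(0.0097), 0, np.float64(0.003)], [0, np.float64(0.0174), 0], 1]
50 [[np.float64(0.0094), 0, np.float64(0.0038)], [0, np.float64(0.0174), 0], 1]
54 [[np.float64(0.0091), 0, np.float64(0.0046)], [0, np.float64(0.0174), 0], 1]
58 [[np.float64(0.0087), 0, np.float64(0.0054)], [0, np.float64(0.0174), 0], 1]
```

View pics/side3c.png

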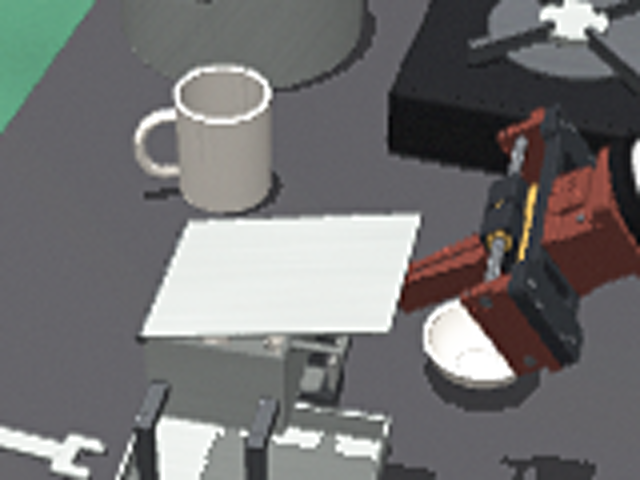

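The side crop shows the lid lifted about 12° on the finger (tip near (410,280)). The forces are about 1 N, so I continue.

Request:
carry_out(rows=[[[0.006,0,-0.0005],[0,0.0174,0],1],[[0.0108,0,-0.0035],[0,0.0174,0],1],[[0.0111,0,-0.0025],[0,0.0174,0],1],[[0.0113,0,-0.0016],[0,0.0174,0],1],[[0.0114,0,-0.0006],[0,0.0174,0],1],[[0.0104,0,0.0004],[0,0.0174,0],1],[[0.0101,0,0.0012],[0,0.0174,0],1],[[0.0099,0,0.0021],[0,0.0174,0],1],[[0.0097,0,0.003],[0,0.0174,0],1],[[0,0,0],[0,0,0],1]])

```text
t: 6.37
ee_pos: [550.5, -0.8, 296.9]
orientation: [-2.639, -0.11, -1.617]
ft_force: [-0.6, -1.0, 0.6]
width: 0.5
```

```bash
python3 lift.py 44 84 74 10; python3 - <<'E'
from h import *
for n,(x0,y0,x1,y1) in dict(side=(240,110,400,230)).items():
    im=imaging.get_image(n)[y0:y1,x0:x1,::-1]; cv2.imwrite(f"pics/{n}4c.png",cv2.resize(im,None,fx=4,fy=4,interpolation=cv2.INTER_CUBIC))
E
```

```text
t 6.37 hop TCP [-57.9  -1.  296.9] corner [-53.4  -1.  305.8] lean deg 63.0 F hop [-0.67 -0.93  0.61] w 0.5 q [-0.13  0.09  2.42  2.73  0.49 -1.3 ]
48 [[np.float64(0.0023), 0, np.float64(0.0005)], [0, np.float64(0.0192), 0], 1]
52 [[np.float64(0.0092), 0, np.float64(0.0043)], [0, np.float64(0.0192), 0], 1]
56 [[np.float64(0.0088), 0, np.float64(0.0051)], [0, np.float64(0.0192), 0], 1]
60 [[np.float64(0.0084), 0, np.float64(0.0059)], [0, np.float64(0.0192), 0], 1]
64 [[np.float64(0.0078), 0, np.float64(0.0066)], [0, np.float64(0.0192), 0], 1]
68 [[np.float64(0.0072), 0, np.float64(0.0073)], [0, np.float64(0.0192), 0], 1]
72 [[np.float64(0.0066), 0, np.float64(0.0079)], [0, np.float64(0.0192), 0], 1]
76 [[np.float64(0.0058), 0, np.float64(0.0085)], [0, np.float64(0.0192), 0], 1]
80 [[np.float64(0.0051), 0, np.float64(0.0089)], [0, np.float64(0.0192), 0], 1]
84 [[np.float64(0.0043), 0, np.float64(0.0094)], [0, np.float64(0.0192), 0], 1]
```

View pics/side4c.png

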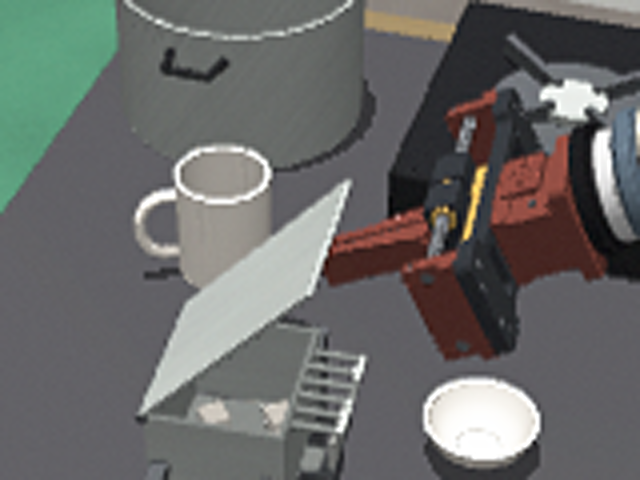

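The lid is up about 47°, with the tip on its underside near (330,265) and weights visible at (212,410) and (272,412). I continue upwards.

Request:
carry_out(rows=[[[0.006,0,0.0025],[0,0.019,0],1],[[0.0092,0,0.0043],[0,0.019,0],1],[[0.0088,0,0.0051],[0,0.019,0],1],[[0.0084,0,0.0059],[0,0.019,0],1],[[0.0078,0,0.0066],[0,0.019,0],1],[[0.0072,0,0.0073],[0,0.019,0],1],[[0.0066,0,0.0079],[0,0.019,0],1],[[0.0058,0,0.0085],[0,0.019,0],1],[[0.005,0,0.009],[0,0.019,0],1],[[0,0,0],[0,0,0],1]])

```text
t: 7.25
ee_pos: [628.8, 5.7, 333.6]
orientation: [-2.488, -0.103, -1.831]
ft_force: [-0.8, 1.0, -0.5]
width: 0.5
```

```bash
python3 lift.py 82 106 78 8; python3 - <<'E'
from h import *
for n,(x0,y0,x1,y1) in dict(side=(240,110,400,230)).items():
    im=imaging.get_image(n)[y0:y1,x0:x1,::-1]; cv2.imwrite(f"pics/{n}5c.png",cv2.resize(im,None,fx=4,fy=4,interpolation=cv2.INTER_CUBIC))
E
```

```text
t 7.25 hop TCP [ 20.7  -0.8 333.6] corner [ 23.6  -0.9 343.1] lean deg 72.7 F hop [-0.76  1.1  -0.51] w 0.5 q [-0.09  0.2   2.31  2.86  0.66 -1.4 ]
85 [[np.float64(0.0039), 0, np.float64(0.0081)], [0, np.float64(0.0115), 0], 1]
88 [[np.float64(0.0026), 0, np.float64(0.0072)], [0, np.float64(0.0115), 0], 1]
91 [[np.float64(0.0022), 0, np.float64(0.0074)], [0, np.float64(0.0115), 0], 1]
94 [[np.float64(0.0017), 0, np.float64(0.0075)], [0, np.float64(0.0115), 0], 1]
97 [[np.float64(0.0012), 0, np.float64(0.0076)], [0, np.float64(0.0115), 0], 1]
100 [[np.float64(0.0007), 0, np.float64(0.0077)], [0, np.float64(0.0115), 0], 1]
103 [[np.float64(0.0002), 0, np.float64(0.0077)], [0, np.float64(0.0115), 0], 1]
106 [[np.float64(-0.0002), 0, np.float64(0.0077)], [0, np.float64(0.0115), 0], 1]
```

View pics/side5c.png

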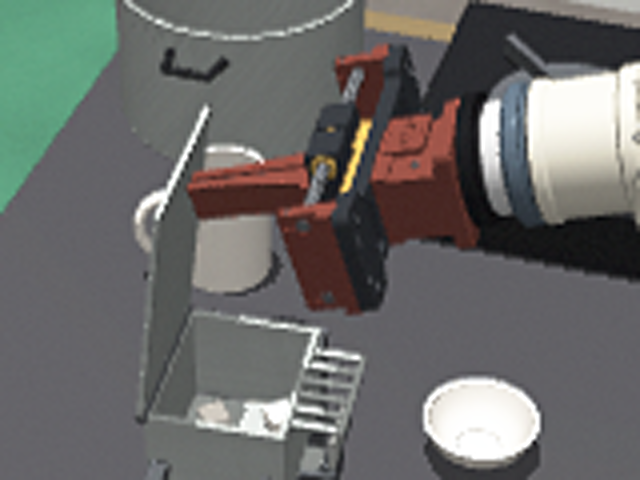

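The lid is nearly upright. I push it gently past upright.

Request:
carry_out(rows=[[[0.0039,0,0.0081],[0,0.0115,0],1],[[0.0026,0,0.0072],[0,0.0115,0],1],[[0.0022,0,0.0074],[0,0.0115,0],1],[[0.0017,0,0.0075],[0,0.0115,0],1],[[0.0012,0,0.0076],[0,0.0115,0],1],[[0.0007,0,0.0077],[0,0.0115,0],1],[[0.0002,0,0.0077],[0,0.0115,0],1],[[-0.0002,0,0.0077],[0,0.0115,0],1],[[0,0,0],[0,0,0],1],[[0,0,0],[0,0,0],1]])

```text
t: 8.13
ee_pos: [689.1, 10.9, 328.5]
orientation: [-2.402, -0.099, -1.938]
ft_force: [-0.5, 0.1, -0.5]
width: 0.5
```

```bash
python3 - <<'E'
from h import *
st()
for n,(x0,y0,x1,y1) in dict(side=(240,110,400,230)).items():
    im=imaging.get_image(n)[y0:y1,x0:x1,::-1]; cv2.imwrite(f"pics/{n}6c.png",cv2.resize(im,None,fx=4,fy=4,interpolation=cv2.INTER_CUBIC))
E
```

```text
t 8.13 hop TCP [ 81.2  -0.6 328.5] corner [ 83.3  -0.6 338.3] lean deg 77.8 F hop [-0.46  0.1  -0.52] w 0.5 q [-0.07  0.34  2.22  2.93  0.79 -1.45]
```

View pics/side6c.png

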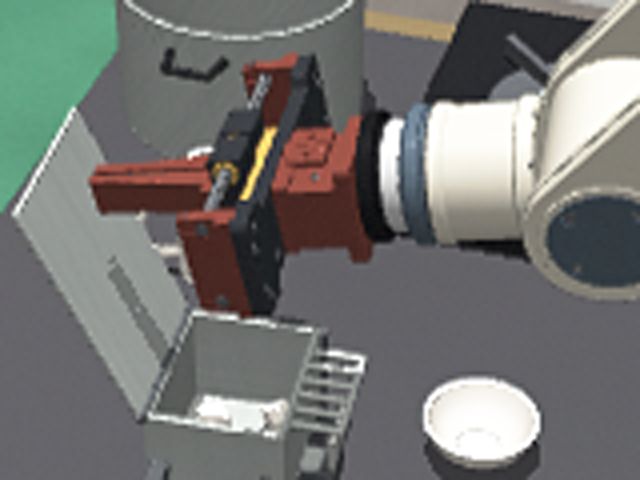

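The lid rests back on its stop, at about 115° (top edge (15,210)–(75,110) in the crop). Now I retreat and lower the tool towards the latch.

```bash
cat > pl.py <<'E'
from h import *
import sys
o,p,Rm=st(); c0,y,z,l,n=map(float,sys.argv[1:6]); plan([c0,y,z],l,Rm,p,int(n))
E
python3 pl.py -100 0 300 55 9
```

```text
t 8.18 hop TCP [ 80.9  -0.7 328.9] corner [ 83.1  -0.7 338.6] lean deg 77.8 F hop [-0.17  0.48  0.33] w 0.3 q [-0.07  0.34  2.22  2.93  0.79 -1.45]
turn/row [-0.0002, -0.0442, -0.0001]
[-0.0084, -0.0001, -0.0194]
[-0.0093, -0.0001, -0.019]
[-0.0101, -0.0001, -0.0186]
[-0.0109, -0.0001, -0.0181]
[-0.0117, -0.0001, -0.0176]
[-0.0125, -0.0001, -0.0171]
[-0.0132, -0.0001, -0.0165]
[-0.0139, -0.0001, -0.0159]
[-0.0146, -0.0001, -0.0153]
```

Request:
carry_out(rows=[[[-0.0084,0,-0.0194],[0,-0.044,0],1],[[-0.0093,0,-0.019],[0,-0.044,0],1],[[-0.0101,0,-0.0186],[0,-0.044,0],1],[[-0.0109,0,-0.0181],[0,-0.044,0],1],[[-0.0117,0,-0.0176],[0,-0.044,0],1],[[-0.0125,0,-0.0171],[0,-0.044,0],1],[[-0.0132,0,-0.0165],[0,-0.044,0],1],[[-0.0139,0,-0.0159],[0,-0.044,0],1],[[-0.0146,0,-0.0153],[0,-0.044,0],1],[[0,0,0],[0,0,0],1]])

```text
t: 9.02
ee_pos: [500.2, -4.9, 291.8]
orientation: [-2.75, -0.115, -1.434]
ft_force: [0.7, 0.1, -0.7]
width: 0.3
```

```bash
python3 pl.py -105 0 175 48 10
```

```text
t 9.02 hop TCP [-108.3   -0.9  291.8] corner [-102.6   -0.9  300. ] lean deg 55.1 F hop [ 0.7   0.08 -0.75] w 0.3 q [-0.15 -0.05  2.43  2.34  0.27 -0.93]
turn/row [-0.0001, -0.0124, 0.0001]
[-0.0104, -0.0001, 0.0068]
[-0.0103, -0.0001, 0.007]
[-0.0102, -0.0001, 0.0071]
[-0.0101, -0.0001, 0.0072]
[-0.01, -0.0001, 0.0073]
[-0.0099, -0.0001, 0.0075]
[-0.0099, -0.0001, 0.0076]
[-0.0098, -0.0001, 0.0077]
[-0.0097, -0.0001, 0.0078]
[-0.0096, -0.0001, 0.0079]
```

Request:
carry_out(rows=[[[-0.0104,0,0.0068],[0,-0.012,0],1],[[-0.0103,0,0.007],[0,-0.012,0],1],[[-0.0102,0,0.0071],[0,-0.012,0],1],[[-0.0101,0,0.0072],[0,-0.012,0],1],[[-0.01,0,0.0073],[0,-0.012,0],1],[[-0.0099,0,0.0075],[0,-0.012,0],1],[[-0.0099,0,0.0076],[0,-0.012,0],1],[[-0.0098,0,0.0077],[0,-0.012,0],1],[[-0.0097,0,0.0078],[0,-0.012,0],1],[[-0.0096,0,0.0079],[0,-0.012,0],1],[[0,0,0],[0,0,0],1],[[0,0,0],[0,0,0],1]])

```text
t: 10.02
ee_pos: [500.2, -5.1, 167.2]
orientation: [-2.833, -0.117, -1.27]
ft_force: [-0.2, -0.2, 0.0]
width: -0.1
```

```bash
python3 pl.py -78 0 167 48 6; python3 - <<'E'
from h import *
for n,(x0,y0,x1,y1) in dict(side=(240,110,400,230)).items():
    im=imaging.get_image(n); cv2.imwrite(f"pics/{n}7.png",im[:,:,::-1]);im=im[150:270,240:400,::-1]; cv2.imwrite(f"pics/{n}7c.png",cv2.resize(im,None,fx=4,fy=4,interpolation=cv2.INTER_CUBIC))
# calibration check: projected guard edge ends, latch
for q in ([-80,38,196],[-80,-38,196],[-45,54,200],[45,54,200],[-45,-54,200],[-68,22,172]): print(q,((proj("side",hw(q))[0]-[240,150])*4).round())
E
```

```text
t 10.02 hop TCP [-108.3   -1.1  167.2] corner [-101.7   -1.1  174.6] lean deg 48.3 F hop [-0.2  -0.17  0.02] w -0.1 q [-0.13  0.29  2.47  2.78  0.47 -1.39]
turn/row [-0.0002, -0.0008, 0.0]
[0.0017, -0.0002, 0.0038]
[0.0017, -0.0002, 0.0038]
[0.0017, -0.0002, 0.0038]
[0.0017, -0.0002, 0.0038]
[0.0017, -0.0002, 0.0038]
[0.0017, -0.0002, 0.0038]
[-80, 38, 196] [343. 275.]
[-80, -38, 196] [366. 197.]
[-45, 54, 200] [283. 279.]
[45, 54, 200] [142. 257.]
[-45, -54, 200] [319. 169.]
[-68, 22, 172] [329. 283.]
```

View pics/side7c.png

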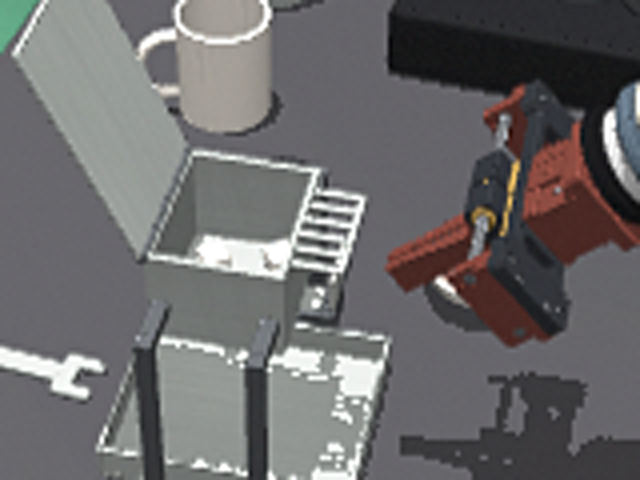

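The guard projects to (343,275) and (366,197) and is seen at (343,270) and (365,198), so the pose is good to about 1 mm. The finger is in front of the latch and I move in under the guard.

Request:
carry_out(rows=[[[0.0017,-0.0002,0.0038],[0,0,0],1],[[0.0017,-0.0002,0.0038],[0,0,0],1],[[0.0017,-0.0002,0.0038],[0,0,0],1],[[0.0017,-0.0002,0.0038],[0,0,0],1],[[0.0017,-0.0002,0.0038],[0,0,0],1],[[0.0017,-0.0002,0.0038],[0,0,0],1],[[0,0,0],[0,0,0],1]])

```text
t: 10.65
ee_pos: [524.5, -1.6, 160.1]
orientation: [-2.832, -0.118, -1.271]
ft_force: [0.5, 0.2, 0.2]
width: 0.3
```

```bash
cat > look.py <<'E'
from h import *
import sys
st()
im=imaging.get_image("side")[190:270,270:350,::-1]; a=cv2.resize(im,None,fx=5,fy=5,interpolation=cv2.INTER_CUBIC)
im=imaging.get_image("scene")[210:350,270:410,::-1]; b=cv2.resize(im,(400,400),interpolation=cv2.INTER_CUBIC)
cv2.imwrite(f"pics/l{sys.argv[1]}.png",np.hstack([a,b]))
E
python3 look.py 1
```

```text
t 10.65 hop TCP [-83.8   0.4 160.1] corner [-77.2   0.4 167.5] lean deg 48.3 F hop [0.51 0.2  0.22] w 0.3 q [-0.11  0.33  2.42  2.81  0.47 -1.41]
```

View pics/l1.png

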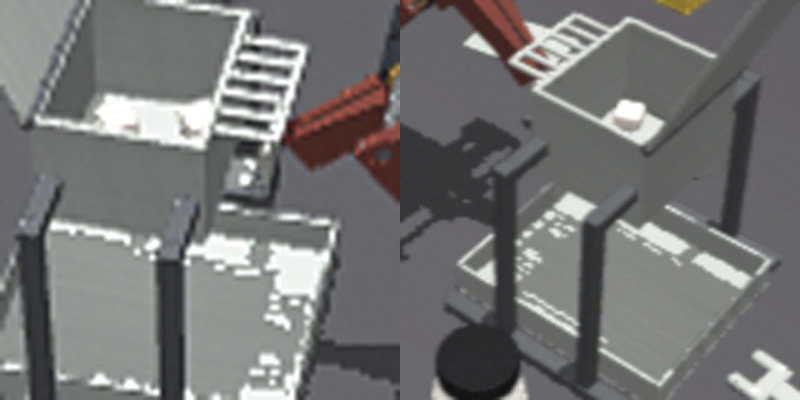

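The finger is under the guard edge, with no contact yet. I feel forward at 1 mm per row.

Request:
carry_out(rows=[[[0.00067,0,0.00075],[0,0,0],1],[[0.00067,0,0.00075],[0,0,0],1],[[0.00067,0,0.00075],[0,0,0],1],[[0.00067,0,0.00075],[0,0,0],1],[[0,0,0],[0,0,0],1]])

```text
t: 11.17
ee_pos: [527.8, -1.4, 160.2]
orientation: [-2.832, -0.118, -1.27]
ft_force: [0.5, 0.4, -1.1]
width: 0.4
```

Request:
carry_out(rows=[[[0.00067,0,0.00075],[0,0,0],1],[[0.00067,0,0.00075],[0,0,0],1],[[0,0,0],[0,0,0],1]])

```text
t: 11.42
ee_pos: [529.3, -1.2, 159.8]
orientation: [-2.833, -0.118, -1.269]
ft_force: [-2.7, -0.7, 0.8]
width: 0.6
```

Contact is starting at −2.7 N, with the corner at about x −72. The face stands far out, so release should come soon.

Request:
carry_out(rows=[[[0.00067,0,0.00075],[0,0,0],1],[[0,0,0],[0,0,0],1]])

```text
t: 11.58
ee_pos: [530.0, -1.1, 159.8]
orientation: [-2.833, -0.117, -1.269]
ft_force: [-5.1, -0.6, 3.4]
width: 0.5
```

Request:
carry_out(rows=[[[0.00067,0,0.00075],[0,0,0],1],[[0,0,0],[0,0,0],1]])

```text
t: 11.75
ee_pos: [531.0, -1.0, 159.8]
orientation: [-2.833, -0.117, -1.269]
ft_force: [-5.2, -0.1, 3.3]
width: 0.2
```

Request:
carry_out(rows=[[[0.00067,0,0.00075],[0,0,0],1],[[0,0,0],[0,0,0],1]])

```text
t: 11.92
ee_pos: [532.0, -0.9, 159.8]
orientation: [-2.833, -0.117, -1.269]
ft_force: [-5.0, -1.6, 3.5]
width: 0.2
```

```bash
python3 look.py 2
```

```text
t 11.92 hop TCP [-76.4   0.4 159.8] corner [-69.7   0.4 167.3] lean deg 48.2 F hop [-5.15 -1.23  3.51] w 0.2 q [-0.11  0.34  2.41  2.82  0.46 -1.4 ]
```

View pics/l2.png

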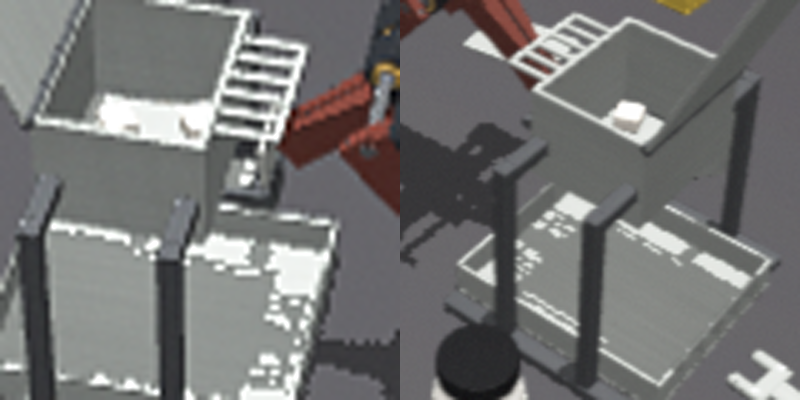

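The floor is still shut, with a steady push of about 5 N and no downward component, so this is the paddle and not the guard. I continue in 1 mm steps.

Request:
carry_out(rows=[[[0.00067,0,0.00075],[0,0,0],1],[[0,0,0],[0,0,0],1]])

```text
t: 12.18
ee_pos: [532.9, -0.9, 159.8]
orientation: [-2.833, -0.117, -1.269]
ft_force: [-6.1, -0.7, 4.5]
width: 0.2
```

Request:
carry_out(rows=[[[0.00067,0,0.00075],[0,0,0],1],[[0,0,0],[0,0,0],1]])

```text
t: 12.35
ee_pos: [533.9, -0.8, 159.8]
orientation: [-2.833, -0.117, -1.268]
ft_force: [-6.3, -0.2, 4.8]
width: 0.4
```

```bash
python3 look.py 3
```

```text
t 12.35 hop TCP [-74.4   0.4 159.8] corner [-67.8   0.4 167.2] lean deg 48.2 F hop [-6.33  0.36  4.77] w 0.4 q [-0.11  0.34  2.4   2.82  0.46 -1.4 ]
```

View pics/l3.png

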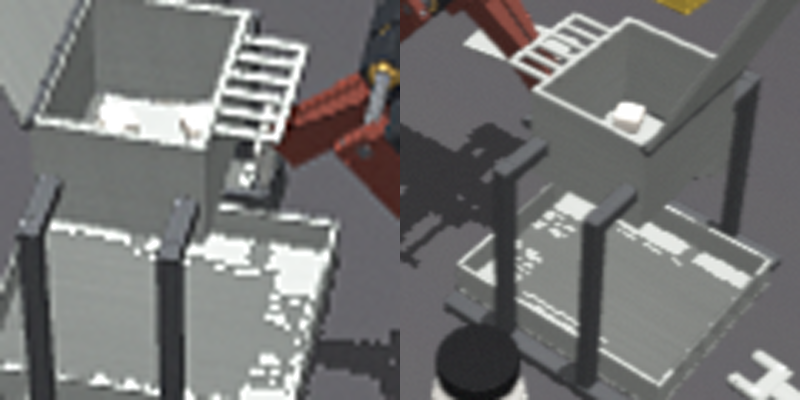

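Request:
carry_out(rows=[[[0.00067,0,0.00075],[0,0,0],1],[[0,0,0],[0,0,0],1]])

```text
t: 12.62
ee_pos: [534.7, -0.7, 159.7]
orientation: [-2.833, -0.117, -1.268]
ft_force: [-6.2, -0.8, 3.5]
width: 0.1
```

```bash
cat >> look.py <<'E'
a=cv2.imread(f"pics/l{sys.argv[1]}.png").astype(int);b=cv2.imread("pics/l3.png").astype(int)
d=abs(a-b);print("floor diff",d[95:135,95:205].mean().round(2),"pan diff",d[210:390,50:330].mean().round(2),"scene inside",d[95:140,600:660].mean().round(2))
E
python3 look.py 4
```

```text
t 12.62 hop TCP [-73.6   0.4 159.7] corner [-66.9   0.4 167.1] lean deg 48.2 F hop [-6.28 -0.27  3.46] w 0.1 q [-0.11  0.34  2.4   2.82  0.46 -1.4 ]
floor diff 56.03 pan diff 8.24 scene inside 59.81
```

The inside of the box has changed, so I stop pushing and look.

View pics/l4.png

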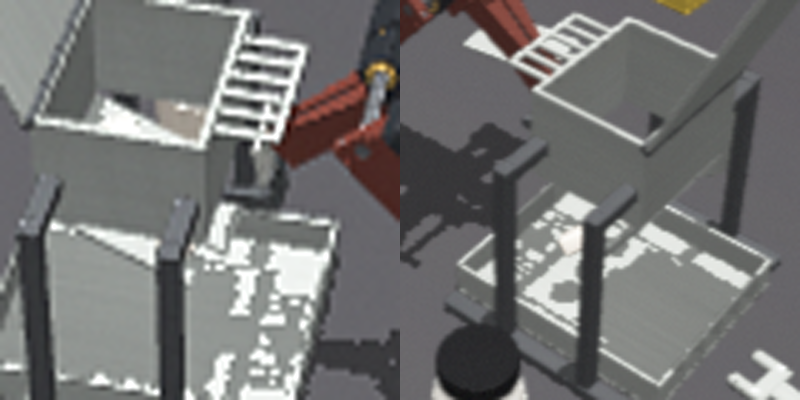

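The floor has swung down. I back straight out along the approach: −x for 25 mm, then away.

Request:
carry_out(rows=[[[0,0,0],[0,0,0],1],[[0,0,0],[0,0,0],1],[[-0.002,0,-0.0022],[0,0,0],1],[[-0.002,0,-0.0022],[0,0,0],1],[[-0.002,0,-0.0022],[0,0,0],1],[[-0.0027,0,-0.003],[0,0,0],1],[[-0.0027,0,-0.003],[0,0,0],1],[[-0.0027,0,-0.003],[0,0,0],1],[[-0.0027,0,-0.003],[0,0,0],1],[[-0.0027,0,-0.003],[0,0,0],1],[[-0.0027,0,-0.003],[0,0,0],1],[[0,0,0],[0,0,0],1]])

```text
t: 13.72
ee_pos: [501.5, -3.4, 159.6]
orientation: [-2.833, -0.118, -1.269]
ft_force: [-0.8, -0.1, -0.2]
width: 0.5
```

```bash
python3 look.py 5; python3 pl.py -106 0 280 52 10
```

```text
t 13.72 hop TCP [-106.9    0.4  159.6] corner [-100.2    0.4  167. ] lean deg 48.2 F hop [-0.82 -0.08 -0.21] w 0.5 q [-0.13  0.32  2.47  2.81  0.5  -1.41]
floor diff 97.29 pan diff 24.98 scene inside 59.92
t 13.82 hop TCP [-105.9    0.3  159.9] corner [-99.3   0.3 167.4] lean deg 48.3 F hop [ 0.47 -0.1   0.44] w 0.4 q [-0.13  0.32  2.47  2.81  0.5  -1.41]
turn/row [-0.0002, 0.0064, 0.0]
[0.008, 0.0, -0.0079]
[0.008, 0.0, -0.0079]
[0.0081, 0.0, -0.0078]
[0.0081, 0.0, -0.0078]
[0.0082, 0.0, -0.0077]
[0.0082, 0.0, -0.0077]
[0.0083, 0.0, -0.0076]
[0.0083, 0.0, -0.0076]
[0.0084, 0.0, -0.0075]
[0.0084, 0.0, -0.0075]
```

View pics/l5.png

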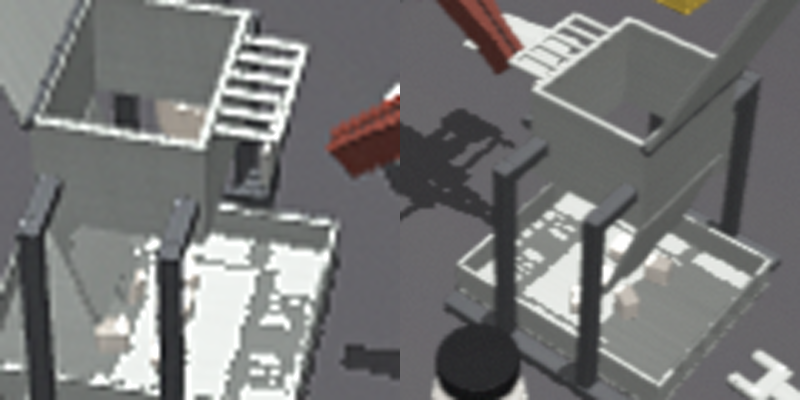

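The floor hangs open and weights lie in the pan: in the right half I count about four, at (617,247), (658,266), (627,302) and (577,297). I raise the arm and look for the fifth.

Request:
carry_out(rows=[[[0.008,0,-0.0079],[0,0.0064,0],1],[[0.008,0,-0.0079],[0,0.0064,0],1],[[0.008,0,-0.0079],[0,0.0064,0],1],[[0.0081,0,-0.0078],[0,0.0064,0],1],[[0.0081,0,-0.0078],[0,0.0064,0],1],[[0.0082,0,-0.0077],[0,0.0064,0],1],[[0.0083,0,-0.0076],[0,0.0064,0],1],[[0.0083,0,-0.0076],[0,0.0064,0],1],[[0.0084,0,-0.0075],[0,0.0064,0],1],[[0.0084,0,-0.0075],[0,0.0064,0],1],[[0,0,0],[0,0,0],1]])

```text
t: 14.73
ee_pos: [496.9, -4.1, 274.4]
orientation: [-2.786, -0.117, -1.365]
ft_force: [0.6, 0.1, 0.9]
width: 0.8
```

```bash
python3 - <<'E'
from h import *
st()
A=imaging.get_image("side")[:,:,::-1];B=imaging.get_image("scene")[:,:,::-1];W=imaging.get_image("wrist")[:,:,::-1]
cv2.imwrite("pics/w8.png",W);cv2.imwrite("pics/sc8.png",B);cv2.imwrite("pics/si8.png",A)
cv2.imwrite("pics/z8.png",np.hstack([cv2.resize(A[215:290,255:350],(400,316),interpolation=cv2.INTER_CUBIC),cv2.resize(B[260:350,280:410],(400,316),interpolation=cv2.INTER_CUBIC)]))
E
```

```text
t 14.73 hop TCP [-1.116e+02  1.000e-01  2.744e+02] corner [-1.054e+02  1.000e-01  2.823e+02] lean deg 52.2 F hop [0.65 0.06 0.88] w 0.8 q [-0.14 -0.03  2.43  2.29  0.24 -0.88]
```

View pics/z8.png

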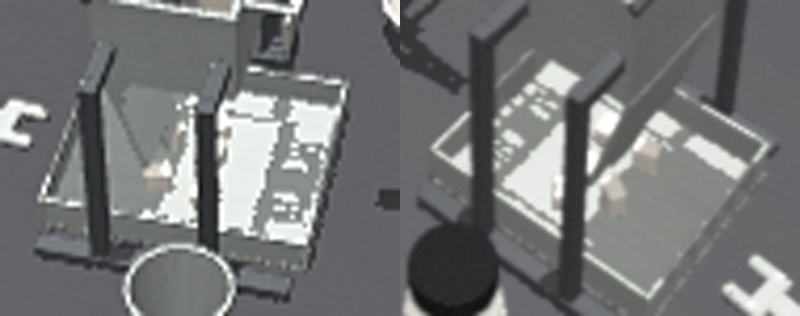

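View pics/w8.png

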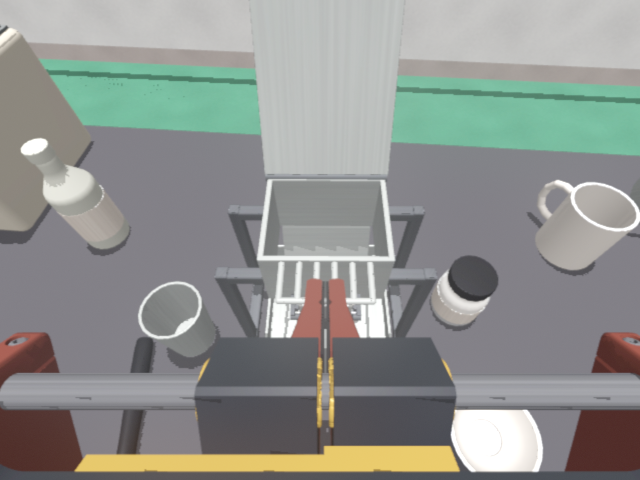

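View pics/sc8.png

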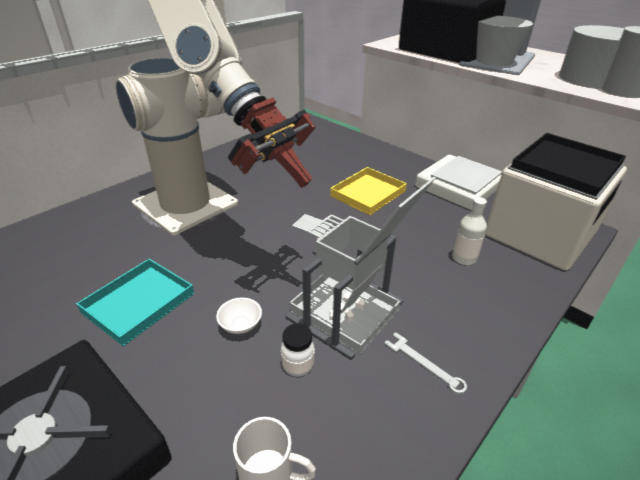

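The wrist view shows the lid leaning back, the floor hanging and no tablets in the box. I look straight down into the box from above to account for the fifth weight.

Request:
carry_out(rows=[[[0.006,0,-0.006],[0,-0.05,0],1],[[0.006,0,-0.006],[0,-0.07,0],1],[[0.006,0,-0.006],[0,-0.07,0],1],[[0,0,-0.006],[0,-0.07,0],1],[[0,0,-0.006],[0,-0.07,0],1],[[0,0,-0.006],[0,-0.07,0],1],[[0,0,0],[0,-0.07,0],1],[[0,0,0],[0,-0.07,0],1],[[0,0,0],[0,-0.07,0],1],[[0,0,0],[0,-0.07,0],1],[[0,0,0],[0,0,0],1],[[0,0,0],[0,0,0],1]])

```text
t: 15.88
ee_pos: [493.2, 20.3, 282.3]
orientation: [-2.893, -0.184, -0.929]
ft_force: [-0.9, 0.5, -0.0]
width: 0.4
```

```bash
python3 - <<'E'
from h import *
st()
W=imaging.get_image("wrist")[:,:,::-1]
cv2.imwrite("pics/w9.png",W)
E
```

```text
t 15.88 hop TCP [-113.3   24.7  282.3] corner [-105.2   24.9  288.2] lean deg 36.0 F hop [-0.82  0.54 -0.02] w 0.4 q [-0.1  -0.07  2.25  0.49  0.4   0.94]
```

View pics/w9.png

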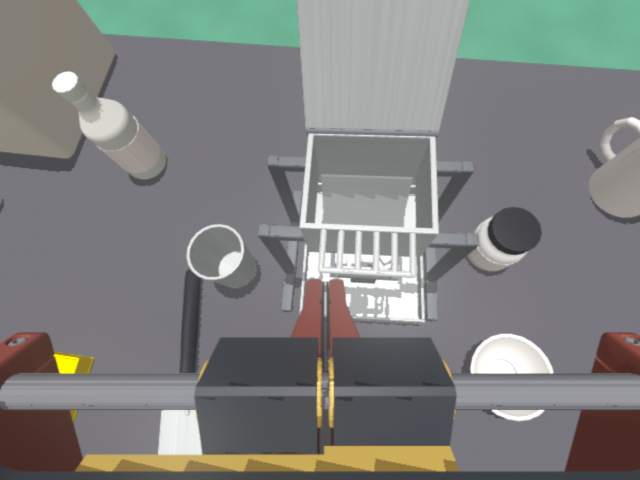

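The wrist view from above shows the box empty, with the floor hanging inside at (367,205). I count the tablets by colour in the two fixed views.

```bash
python3 - <<'E'
from h import *
out=[]
for n,f,(x0,y0,x1,y1) in (("side","si8",(255,215,350,290)),("scene","sc8",(280,255,410,352))):
    im=cv2.imread(f"pics/{f}.png").astype(int); c=im[y0:y1,x0:x1]
    m=((c[...,2]-c[...,0]>8)&(c[...,2]>110)).astype(np.uint8)
    k,l,s,ce=cv2.connectedComponentsWithStats(m)
    for i in range(1,k):
        if s[i,4]>=3: u=ce[i]+[x0,y0]; print(n,u.round(1),s[i,4],"hopper",wh(onz(n,u,12)).round())
    out.append(cv2.resize(c.astype(np.uint8),None,fx=6,fy=6,interpolation=cv2.INTER_CUBIC))
cv2.imwrite("pics/za.png",out[0]);cv2.imwrite("pics/zb.png",out[1])
# post hidden zone
E
```

```text
side [306.1 215.9] 22 hopper [  16. -152.   12.]
side [348.4 216.1] 8 hopper [-112. -180.   12.]
side [297. 247.] 14 hopper [ 12. -18.  12.]
side [308.1 246.5] 8 hopper [-19. -27.  12.]
side [291.9 256.5] 33 hopper [17. 21. 12.]
side [300.5 261.5] 4 hopper [-11.  34.  12.]
scene [345.4 298.4] 12 hopper [-19.  18.  12.]
scene [360.1 304.2] 71 hopper [16. 25. 12.]
scene [349.2 315.4] 67 hopper [ 16. -16.  12.]
scene [330.7 316.9] 7 hopper [-11. -44.  12.]
scene [283.8 348.8] 18 hopper [ -32. -166.   12.]
scene [311.4 348.3] 12 hopper [   9. -131.   12.]
scene [305.7 350.1] 7 hopper [   3. -141.   12.]
```

View pics/za.png

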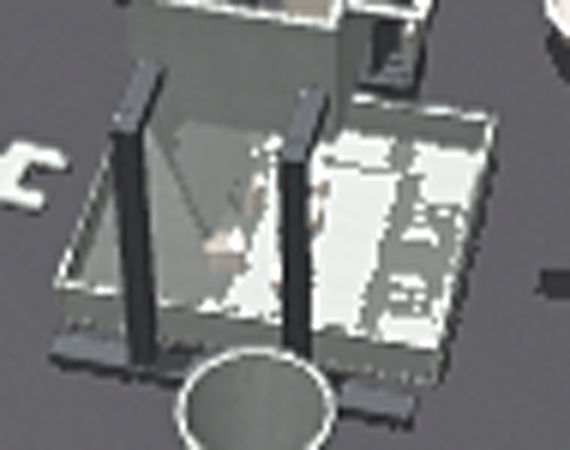

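View pics/zb.png

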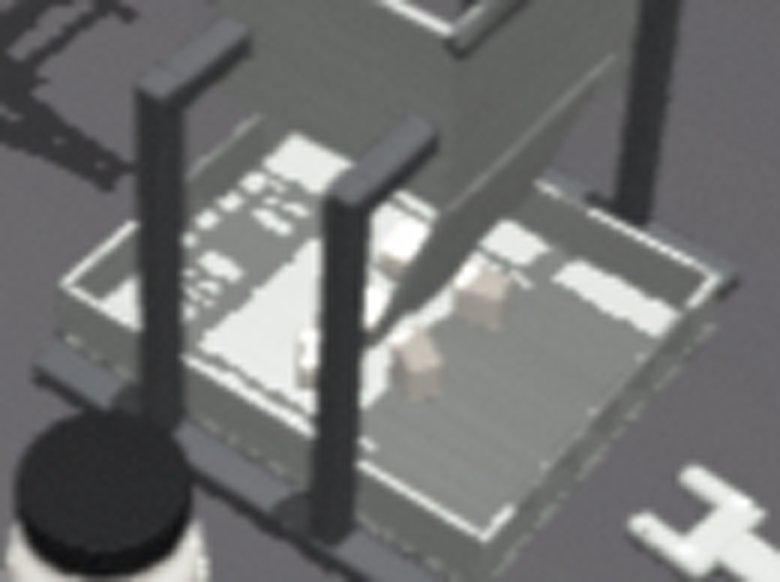

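```bash
python3 - <<'E'
from h import *
print(wh(onz("scene",(342.5,306),12)),wh(onz("side",(308.3,246.5),12)),wh(onz("side",(308,251.5),12)))
w=cv2.imread("pics/w9.png")[120:330,280:450]; cv2.imwrite("pics/w9c.png",cv2.resize(w,None,fx=2.8,fy=2.8,interpolation=cv2.INTER_CUBIC))
E
```

```text
[-10.31113023  -3.67966264  12.        ] [-19.47593352 -26.71028017  12.        ] [-23.03954955  -7.44324161  12.        ]
```

View pics/w9c.png

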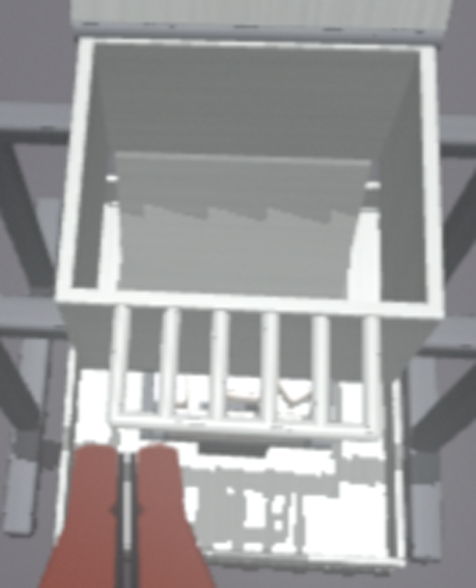

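The crop shows three tablets through the guard bars, at (180,395), (240,400) and (295,398). They match scene points y ≈ +18, −4 and about −40. Two more lie behind the floor plate at hopper (16,25) and (16,−16), so all five are in the pan. The robot is clear of everything, so I hand in.

```bash
python3 - <<'E'
from h import *
st()
from workcell import close_job
print(close_job())
E
```

```text
t 15.93 hop TCP [-114.    24.8  281.8] corner [-105.9   25.   287.7] lean deg 35.9 F hop [-0.34  0.28 -0.37] w 0.6 q [-0.1  -0.07  2.25  0.49  0.4   0.94]
the job is handed in; nothing more can be done
None
```

I pushed the lid up past upright and it now rests by itself on its rear stop. I then pressed the latch paddle from under the guard in 1 mm steps, and the floor dropped after about 5 mm of travel. The force stayed below about 8 N, and I backed out once the floor had moved.

**Last checks:**
- **Box and floor:** the box is empty and the floor hangs open.
- **Weights:** all five are accounted for in the pan, but no single view showed all five. I saw two behind the floor plate and three in front of it, partly hidden by the stand post and the guard bars.
- **Surroundings:** nothing else on the bench looks moved.
- **Robot and time:** the arm touches nothing, and the job was handed in at 15.9 s.

The last turn back to upright was cut short by the wrist's speed limits: the tool stopped about 36° from vertical and 25 mm to the left. It was in free space and touched nothing.

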